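# Lid the clay jars for the kiln

## Task

The four clay jars on the kiln shelf are ready to be fired with their lids on: take each lid from the table by its knob and set it gently, right way up, on the jar it was made for, so that its flange drops into the mouth and it lies flat on the rim. Leave the jars standing where they are, do not let a lid drop onto its jar, and do not disturb the small bowl and the kiln post that stand among the lids.

Things in the scene. Friction and masses are not known exactly. Their poses are not given: they have to be found in the camera images.
- jar_large: The large round jar, grey unfired clay, no lid, 98 mm outside diameter (two small lugs stand out 10 mm more at +-y), 80 mm tall, wall 7 mm, open mouth 84 mm across. Stands loose on a flat 15 mm thick white-washed kiln shelf. Origin: centre of its underside; z up.
- jar_small: The small round jar, same clay, no lid, 70 mm outside diameter, 66 mm tall, wall 6.5 mm, open mouth 57 mm across. Stands loose on the kiln shelf. Origin: centre of its underside; z up.
- jar_square: The square jar, same clay, no lid, 80 x 80 mm outside, 70 mm tall, wall 7 mm, open mouth 66 x 66 mm. Stands loose on the kiln shelf. Origin: centre of its underside; z up, x and y square to its sides.
- jar_oblong: The oblong jar with round ends, same clay, no lid, 108 mm long (x) by 70 mm wide (y) outside, 58 mm tall, wall 7 mm, open mouth 94 x 56 mm. Stands loose on the kiln shelf. Origin: centre of its underside; z up, x along its length.
- lid_large: Lid of the large round jar: same clay, round plate 100 mm across and 7 mm thick, with a central round knob 26 to 28 mm thick and 30 mm tall. Below it a 10 mm deep flange 75 mm across fits the jar's mouth with 4.5 mm to spare all round; seated, the origin is 10 mm below the rim. Lies loose on the table on its flange, knob up. Origin: centre of the flange's underside; z up; plate top at 17 mm, knob top at 47 mm. 170 g.
- lid_small: Lid of the small round jar: same clay, round plate 72 mm across and 7 mm thick, with a central round knob 20 to 22 mm thick and 30 mm tall. Below it a 10 mm deep flange 48 mm across fits the jar's mouth with 4.5 mm to spare all round; seated, the origin is 10 mm below the rim. Lies loose on the table on its flange, knob up. Origin: centre of the flange's underside; z up; plate top at 17 mm, knob top at 47 mm. 90 g.
- lid_square: Lid of the square jar: same clay, plate 82 x 82 mm and 7 mm thick, with a central square knob 24 x 24 mm and 30 mm tall, its sides parallel to the plate's. Below it a 10 mm deep flange 57 x 57 mm fits the jar's mouth with 4.5 mm to spare all round; seated, the origin is 10 mm below the rim. Lies loose on the table on its flange, knob up. Origin: centre of the flange's underside; z up, x and y square to its sides; plate top at 17 mm, knob top at 47 mm. 150 g.
- lid_oblong: Lid of the oblong jar: same clay, plate with round ends 110 mm long (x) by 72 mm wide (y), 7 mm thick, with a central bar-shaped knob 44 mm long (x), 16 mm thick (y) and 30 mm tall. Below it a 10 mm deep flange 85 x 47 mm fits the jar's mouth with 4.5 mm to spare all round; seated, the origin is 10 mm below the rim. Lies loose on the table on its flange, knob up. Origin: centre of the flange's underside; z up, x along its length; plate top at 17 mm, knob top at 47 mm. 160 g.
- bowl: A small open cream-coloured fired bowl, 74 mm across the rim, 40 mm tall, standing loose among the lids; it has no lid and is to be left alone. Origin: centre of its underside.
- kiln_post: A buff square kiln post, 36 x 36 mm and 60 mm tall, standing loose among the lids; to be left alone. Origin: centre of its underside.
Not all that is in view belongs to the job. Leave any green or turquoise look-alike of the lid_large alone.

How it is judged (in metres and radians):
At the end, for the whole second after the job is handed in: Each lid seated on its own jar: centred within 9 mm, height within 4 mm of the plate resting on the rim, level within 4 degrees, let go, at rest. Jars upright, within 25 mm of their start; bowl and kiln post within 20 mm of theirs (horizontal distance between lid_large and jar_large below 0.009 m and z of lid_large in the frame of jar_large between 0.066 and 0.074 m and angle between each of lid_large, jar_large, lid_small, jar_small, lid_square, jar_square, lid_oblong, jar_oblong's own z axis and vertical below 0.07 rad and linear speed of each of lid_large, jar_large, lid_small, jar_small, lid_square, jar_square, lid_oblong, jar_oblong below 0.02 m/s and distance of each of jar_large, jar_small, jar_square, jar_oblong from where it was at the start of the episode below 0.025 m and contact force between the fingers and lid_large below 0.1 N and horizontal distance between lid_small and jar_small below 0.009 m and z of lid_small in the frame of jar_small between 0.052 and 0.06 m and contact force between the fingers and lid_small below 0.1 N and horizontal distance between lid_square and jar_square below 0.009 m and z of lid_square in the frame of jar_square between 0.056 and 0.064 m and contact force between the fingers and lid_square below 0.1 N and horizontal distance between lid_oblong and jar_oblong below 0.009 m and z of lid_oblong in the frame of jar_oblong between 0.044 and 0.052 m and contact force between the fingers and lid_oblong below 0.1 N and distance of each of bowl, kiln_post from where it was at the start of the episode below 0.02 m); the robot touches nothing.
It fails at once if a jar is pushed more than 25 mm from its place or tipped ((distance of jar_large from where it was at the start of the episode above 0.025 m or angle between jar_large's own z axis and vertical above 0.25 rad) or (distance of jar_small from where it was at the start of the episode above 0.025 m or angle between jar_small's own z axis and vertical above 0.25 rad) or (distance of jar_square from where it was at the start of the episode above 0.025 m or angle between jar_square's own z axis and vertical above 0.25 rad) or (distance of jar_oblong from where it was at the start of the episode above 0.025 m or angle between jar_oblong's own z axis and vertical above 0.25 rad)).
It fails at once if a lid is let go more than 25 mm above its seat (dropped onto the jar) ((horizontal distance between lid_large and jar_large below 0.05 m and z of lid_large in the frame of jar_large above 0.095 m and contact force between the fingers and lid_large below 0.02 N) or (horizontal distance between lid_small and jar_small below 0.05 m and z of lid_small in the frame of jar_small above 0.081 m and contact force between the fingers and lid_small below 0.02 N) or (horizontal distance between lid_square and jar_square below 0.05 m and z of lid_square in the frame of jar_square above 0.085 m and contact force between the fingers and lid_square below 0.02 N) or (horizontal distance between lid_oblong and jar_oblong below 0.05 m and z of lid_oblong in the frame of jar_oblong above 0.073 m and contact force between the fingers and lid_oblong below 0.02 N)).
It fails at once if the bowl or the kiln post is moved more than 20 mm or knocked over ((distance of bowl from where it was at the start of the episode above 0.02 m or angle between bowl's own z axis and vertical above 0.3 rad) or (distance of kiln_post from where it was at the start of the episode above 0.02 m or angle between kiln_post's own z axis and vertical above 0.3 rad)).
It also fails if it takes over 115 s, if anything falls off the work surface, if the arm or the gripper's body presses on something with over 40 N, if the wrist force passes 120 N, or if a joint passes its speed limit or range.

## Robot

A 7-joint arm with a two-finger parallel gripper is mounted at the origin on the work surface. World frame = base frame: x ahead of the robot, y to its left, z up, the work surface at z = 0. Lengths are in mm, angles in rad, forces in N, time in s.
With the tool pointing down it reaches from about 400 to 900 mm from the base axis. Payload 5.6 kg.
Tool frame: the origin (TCP) lies midway between the tips of the shut fingers; the grasp point (between the pads) lies 19 mm behind it; x points along the fingers, y is the direction in which the jaws open and shut, and the axes are right-handed (so a half turn about x gives the same grasp; the last joint's range is limited). The gripper opens to 92 mm and grips with 3 to 60 N. Pads are 20 mm wide; open, the fingers measure 128 mm over their backs; the gripper's body (75 mm by 189 mm) begins 69 mm behind the grasp point.
Start: joints at [1.152, 0.468, -0.012, 1.603, 0.006, 1.071, -0.056], TCP at [238.521, -604.663, 214.592] pointing down, gripper open.
Joint ranges: [-2.53, 2.53], [-0.31, 2.02], [-1.57, 1.55], [0.28, 2.44], [-1.29, 4.43], [0.15, 1.84], [-2.92, 2.92]. Speed limits (rad/s): [2.57, 2.57, 3.14, 3.14, 3.14, 3.14, 3.14].

## Interface

Orientations are given as a rotation vector (axis times angle).
In Python, from cell import robot, grip, kin, viewer gives the robot as it stands. Calls block until the motion is done:
- robot.movep(position, orientation): joint-space move of the TCP to a pose.
- robot.servo_line(position, feed=150, rotation=None): straight line of the TCP; rotation=None keeps the orientation; feed is the mean speed in mm/s.
- robot.goto_joints(angles): joint-space move.
- grip(opening, newtons=None): opening from 0.0 (shut) to 1.0 (fully open); newtons is the grip in N (None keeps the last); returns when the fingers have stopped.
- robot.hold(seconds).
- kin.ik(position, orientation): joint angles nearest the present ones, or None.
- robot.observe(): the state.
- viewer.read_camera(name): name is "scene" or "top" or "wrist"; returns the picture (480x640x3 uint8, red, green, blue); there is no depth.
- viewer.camera_info(name): a dict with "camera_matrix" (3x3 intrinsics, pixels), "R" (3x3) and "t" (3): a world point X has camera coordinates R X + t. Camera axes: x right, y down, z forward; pixel columns grow to the right and rows downward; lengths in mm; the calibration is good to about 2 mm. A picture is of the moment at which its call begins: read the wrist's pose just before it. camera_info takes no time and is no camera call; for the wrist camera it gives the pose at the moment of the call.
A pose or a line that the arm cannot do raises robot.IKError and nothing moves.
- robot.job_done(): hands the job in, once; it reports no verdict.
Trained networks look in the newest picture that a camera, given by its name, has taken for a name from the list of things; names that differ only in an ending like _2 or _b are one class to them, and where a whole thing is asked for, a point or a joint stands for the part that bears it (a point fixed in the world has none). Each returns a list of dicts, best first, with "confidence" (0 to 1); they miss things now and then, are a little off and sometimes report something else, mostly with a low value. They report only what shows in the picture. A call takes as long as a camera call. They do not tell look-alikes from the thing itself.
- viewer.silhouettes(name, camera): "mask" (480x640 bool, what is visible of it).
- viewer.pinpoint(name, camera): "at" ([x, y, z] in mm, in the coordinates of the camera as it stood for that picture, good to about 4 mm: a listed point, or the origin of a listed thing).
The state is a dict: "t": time; "joints": joint angles; "joint_velocities": joint speeds; "joint_torque": joint torques, N m; "tcp_pos": TCP position; "tcp_rot": TCP orientation; "contact_force": force on the tool from outside, world axes, zero at the start; "wrist_torque": the same for the moment, N m; "grip_width": opening from 0.0 (shut) to 1.0 (fully open).
Only numpy, scipy, OpenCV 4.12 (cv2) and the standard library are available. Lean on these libraries where they do the work, as an engineer would, in place of code of your own. Each camera call takes 0.05 s, during which the arm holds its last target.

## Working session

There is one attempt and no reset: what is moved stays moved. The work goes in short steps, each a Python script; the robot and the scene stay as the last script left them, time stands still between calls to the robot, and variables do not carry over. Pictures are saved under pics/ and viewed, and the job is handed in when it is done.

```bash
ls; mkdir -p pics
python3 - <<'E'
from cell import robot, grip, kin, viewer
import cv2
for n in ["scene","top","wrist"]:
    im=viewer.read_camera(n); cv2.imwrite(f"pics/{n}0.png",im[:,:,::-1])
    c=viewer.camera_info(n); print(n,c["camera_matrix"],c["R"],c["t"])
s=robot.observe(); print(s)
E
```

```text
pics
scene [[617.56577914   0.         316.52124742]
 [  0.         617.56577914 233.43965254]
 [  0.           0.           1.        ]] [[ 0.80964856  0.5869015   0.00397899]
 [ 0.49985476 -0.68598018 -0.52874985]
 [-0.30759458  0.43009047 -0.84876838]] [-354.14315251 -238.35352391 1297.47931459]
top [[461.02734822   0.         314.1042662 ]
 [  0.         461.02734822 246.48921465]
 [  0.           0.           1.        ]] [[-0.01873646 -0.99959147  0.02158309]
 [-0.99317055  0.01612111 -0.11555245]
 [ 0.1151573  -0.02360074 -0.99306687]] [-39.84956334 478.11630194 887.90970334]
wrist [[343.39557016   0.         318.91641716]
 [  0.         343.39557016 233.62305397]
 [  0.           0.           1.        ]] [[ 0.36721341 -0.93013599 -0.00116354]
 [-0.89952975 -0.35544792  0.25397442]
 [-0.23664432 -0.09221618 -0.96721024]] [-648.8089953   -27.76307307  389.95025405]
{'t': 0.15, 'joints': array([ 1.15201061,  0.46816809, -0.01159836,  1.60338167,  0.00599124,
        1.07138802, -0.05630006]), 'joint_velocities': array([ 0.00031083, -0.00165734,  0.00133578, -0.00283935,  0.0006649 ,
       -0.00196855,  0.00102956]), 'joint_torque': array([ 1.10479825e-03, -5.20951581e+01, -1.21486824e-02, -2.43977809e+01,
       -5.65865845e-02,  1.51701132e-02,  1.16875435e-04]), 'tcp_pos': array([ 238.33597243, -604.26653094,  213.87616044]), 'tcp_rot': array([ 2.01617401,  0.38463545, -2.01686821]), 'contact_force': array([-0.02855627,  0.64387341,  0.27438399]), 'wrist_torque': array([0.00095456, 0.0255874 , 0.01847649]), 'grip_width': 1.0011659524315413}
```

View pics/top0.png

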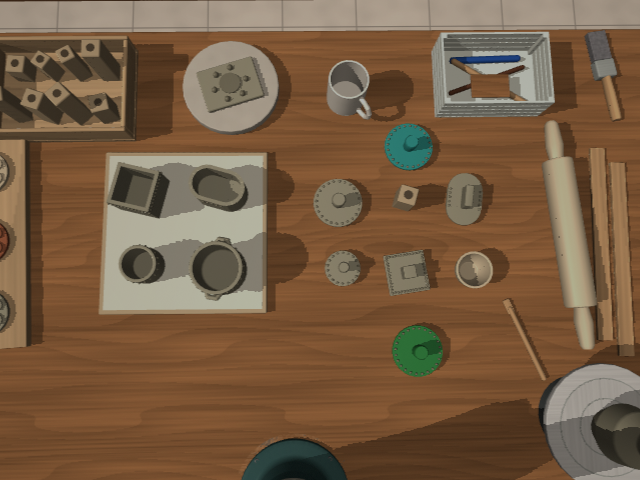

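View pics/scene0.png

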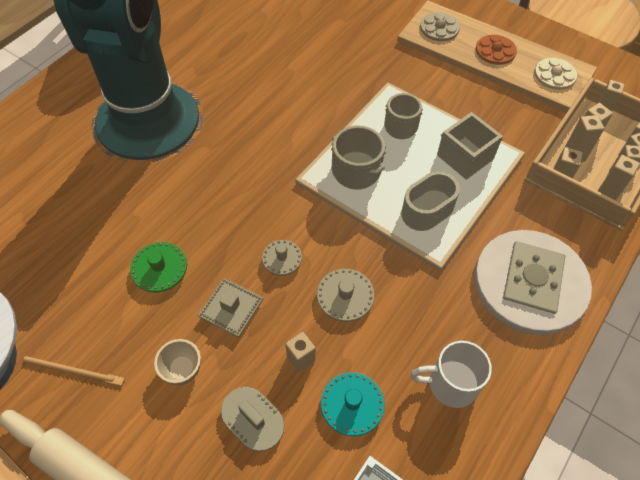

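```bash
cat > h.py <<'E'
from cell import robot, grip, kin, viewer
import numpy as np, cv2
from scipy.optimize import minimize
def circ(r,n=48):
    a=np.linspace(0,2*np.pi,n,endpoint=False); return np.c_[r*np.cos(a),r*np.sin(a)]
def rect(a,b): return np.array([[a,b],[-a,b],[-a,-b],[a,-b]])/2.
def stad(L,W):
    c=circ(W/2.); d=(L-W)/2; return np.r_[c+[d,0],c-[d,0]]
P=lambda s,z0,z1:np.r_[np.c_[s,np.full(len(s),z0)],np.c_[s,np.full(len(s),z1)]]
M={'lid_large':([P(circ(50),10,17),P(circ(37.5),0,10),P(circ(13.5),17,47)],0),
 'lid_small':([P(circ(36),10,17),P(circ(24),0,10),P(circ(10.5),17,47)],0),
 'lid_square':([P(rect(82,82),10,17),P(rect(57,57),0,10),P(rect(24,24),17,47)],0),
 'lid_oblong':([P(stad(110,72),10,17),P(stad(85,47),0,10),P(rect(44,16),17,47)],0),
 'jar_large':([P(circ(49),0,80)],15),
 'jar_small':([P(circ(35),0,66)],15),
 'jar_square':([P(rect(80,80),0,70)],15),
 'jar_oblong':([P(stad(108,70),0,58)],15),
 'bowl':([np.r_[P(circ(22),0,1),P(circ(37),39,40)]],0),
 'kiln_post':([P(rect(36,36),0,60)],0)}
def proj(X,c):
    p=(X@c['R'].T+c['t'])@c['camera_matrix'].T; return p[:,:2]/p[:,2:]
def place(p,x,y,yaw,z):
    cs,sn=np.cos(yaw),np.sin(yaw)
    return np.c_[p[:,0]*cs-p[:,1]*sn+x,p[:,0]*sn+p[:,1]*cs+y,p[:,2]+z]
def sil(name,x,y,yaw,c,z=None,K=2):
    parts,z0=M[name]; z=z0 if z is None else z
    im=np.zeros((480*K,640*K),np.uint8)
    for p in parts:
        q=proj(place(p,x,y,yaw,z),c)
        h=cv2.convexHull(((q+.5)*K-.5).astype(np.float32))
        cv2.fillConvexPoly(im,np.round(h*16).astype(np.int32),1,shift=4)
    return im.astype(bool)
def fit(name,mask,c,x0,z=None,yawopt=None):
    K=2; m=np.kron(mask,np.ones((K,K),bool))
    rnd=yawopt if yawopt is not None else name not in('lid_square','lid_oblong','jar_square','jar_oblong','kiln_post')
    def f(v):
        s=sil(name,v[0],v[1],0 if rnd else v[2]/50,c,z); u=(s|m).sum(); return -(s&m).sum()/u
    best=None
    for y0 in ([0] if rnd else np.arange(0,np.pi,np.pi/8)):
        v=np.array([x0[0],x0[1],y0*50])[:2 if rnd else 3]
        S=np.vstack([v]+[v+6*e for e in np.eye(len(v))])
        r=minimize(f,v,method='Nelder-Mead',options=dict(initial_simplex=S,xatol=.05,fatol=1e-5,maxfev=200))
        if best is None or r.fun<best.fun: best=r
    x=best.x
    return x[0],x[1],(0 if rnd else (x[2]/50)%np.pi),-best.fun
def ray(uv,z,c):
    d=c['R'].T@np.linalg.inv(c['camera_matrix'])@np.r_[uv,1]; o=-c['R'].T@c['t']
    return o+d*(z-o[2])/d[2]
E
cat > s1.py <<'E'
from h import *
import pickle
G={'lid_large':(339,203),'kiln_post':(405,197),'lid_oblong':(465,198),'lid_small':(343,268),'lid_square':(407,272),'bowl':(474,269),'jar_square':(137,188),'jar_oblong':(218,187),'jar_small':(141,263),'jar_large':(217,268)}
out={}
print(robot.observe()['t'])
for cam in ['top','scene']:
    viewer.read_camera(cam); c=viewer.camera_info(cam)
    for n in M:
        pg=ray(G[n],30 if M[n][1]==0 else 70,viewer.camera_info('top'))
        ss=viewer.silhouettes(n,cam); best=None
        for s in ss:
            m=s['mask']; 
            if m.sum()<50: continue
            ctr=np.argwhere(m).mean(0)[::-1]; w=ray(ctr,20 if M[n][1]==0 else 50,c)
            d=np.hypot(*(w-pg)[:2])
            if d<60 and (best is None or d<best[0]): best=(d,s,w)
        if best is None: print(cam,n,'MISS',len(ss)); continue
        r=fit(n,best[1]['mask'],c,best[2]); out[cam,n]=r
        print(cam,n,len(ss),round(best[1]['confidence'],2),np.round(r,3))
pickle.dump(out,open('fit0.pkl','wb'))
print(robot.observe()['t'])
E
python3 s1.py
```

```text
0.15
top lid_large 3 0.96 [569.047 -98.828   0.      0.966]
top lid_small 2 0.64 [ 434.592 -104.712    0.       0.948]
top lid_square 1 0.74 [ 4.23758e+02 -2.33756e+02  1.38000e-01  9.65000e-01]
top lid_oblong 1 0.78 [ 575.325 -357.951    3.084    0.923]
top jar_large 1 0.65 [434.896 133.402   0.      0.908]
top jar_small MISS 0
top jar_square 1 0.89 [590.029 291.731   1.309   0.969]
top jar_oblong 2 0.74 [594.105 137.141   1.258   0.966]
top bowl 2 0.58 [ 425.993 -362.028    0.       0.905]
top kiln_post 1 0.68 [ 574.106 -233.241    1.215    0.934]
scene lid_large 4 0.58 [568.039 -96.696   0.      0.948]
scene lid_small 1 0.8 [ 434.41  -103.376    0.       0.947]
scene lid_square 1 0.66 [ 4.22670e+02 -2.30531e+02  1.55000e-01  9.11000e-01]
scene lid_oblong 1 0.64 [ 572.288 -357.289    2.986    0.965]
scene jar_large 1 0.67 [431.715 140.381   0.      0.928]
scene jar_small 2 0.78 [443.252 286.678   0.      0.885]
scene jar_square 1 0.77 [589.446 293.179   1.339   0.957]
scene jar_oblong 1 0.86 [593.9   139.397   1.283   0.974]
scene bowl 1 0.8 [ 426.757 -361.951    0.       0.949]
scene kiln_post 1 0.81 [ 572.911 -231.738    2.693    0.91 ]
1.25
```

```bash
cat >> h.py <<'E'
from scipy.spatial.transform import Rotation as Ro
def rv(a): # jaw direction angle a
    x=np.array([0,0,-1.]);y=np.array([np.cos(a),np.sin(a),0]);return Ro.from_matrix(np.c_[x,y,np.cross(x,y)]).as_rotvec()
E
python3 - <<'E'
from h import *
s=robot.observe();R=Ro.from_rotvec(s['tcp_rot']).as_matrix();print(R.round(2))
c=viewer.camera_info('wrist');o=-c['R'].T@c['t'];print(o,R.T@(o-s['tcp_pos']), (c['R']@R).round(3))
for n,p in {'j':(510,213,330),'l':(500,-230,330)}.items():
  for a in np.arange(-np.pi,np.pi,np.pi/8):
    q=kin.ik(p,rv(a)); print(n,round(a,2),None if q is None else np.round(q,2))
E
```

```text
[[ 0.    0.37 -0.93]
 [-0.   -0.93 -0.37]
 [-1.    0.    0.  ]]
[ 305.64409686 -577.57933427  384.19081837] [-169.58713914   -0.56987587  -72.38270266] [[-0.     1.    -0.   ]
 [-0.254  0.     0.967]
 [ 0.967  0.     0.254]]
j -3.14 [ 0.48  0.53 -1.31  1.65  0.52  1.37  2.24]
j -2.75 [-1.47  0.44  1.37  1.76 -0.45  1.32 -2.74]
j -2.36 [-1.35  0.31  1.13  1.75 -0.3   1.26 -2.51]
j -1.96 [ 0.3   0.36 -0.95  1.66  0.3   1.29 -2.68]
j -1.57 [ 0.3   0.36 -0.96  1.66  0.31  1.29 -2.29]
j -1.18 [ 0.32  0.37 -1.    1.66  0.32  1.29 -1.91]
j -0.79 [ 0.35  0.39 -1.04  1.65  0.35  1.3  -1.54]
j -0.39 [ 0.36  0.4  -1.07  1.65  0.36  1.3  -1.16]
j 0.0 [ 0.37  0.4  -1.07  1.65  0.36  1.31 -0.77]
j 0.39 [ 0.38  0.41 -1.09  1.65  0.37  1.31 -0.38]
j 0.79 [ 0.39  0.42 -1.1   1.65  0.38  1.31  0.  ]
j 1.18 [ 0.4   0.43 -1.13  1.65  0.4   1.32  0.38]
j 1.57 [ 0.42  0.44 -1.16  1.65  0.42  1.33  0.76]
j 1.96 [ 0.38  0.41 -1.1   1.65  0.38  1.31  1.18]
j 2.36 [ 0.48  0.53 -1.31  1.65  0.52  1.37  1.46]
j 2.75 [ 0.48  0.53 -1.31  1.65  0.52  1.37  1.85]
l -3.14 [ 0.33  0.2   0.05  1.71 -0.01  1.23 -2.76]
l -2.75 [ 0.38  0.2  -0.01  1.71  0.    1.23 -2.38]
l -2.36 [ 0.42  0.2  -0.06  1.7   0.01  1.23 -2.  ]
l -1.96 [ 0.47  0.21 -0.11  1.7   0.02  1.24 -1.62]
l -1.57 [ 0.52  0.21 -0.17  1.7   0.04  1.24 -1.24]
l -1.18 [ 0.55  0.21 -0.21  1.7   0.05  1.24 -0.85]
l -0.79 [ 0.61  0.22 -0.29  1.69  0.07  1.24 -0.47]
l -0.39 [ 0.68  0.23 -0.36  1.69  0.08  1.24 -0.1 ]
l 0.0 [ 0.74  0.24 -0.44  1.68  0.11  1.24  0.28]
l 0.39 [ 0.8   0.25 -0.51  1.68  0.13  1.25  0.65]
l 0.79 [ 0.83  0.25 -0.55  1.68  0.14  1.25  1.03]
l 1.18 [ 0.89  0.27 -0.63  1.68  0.16  1.25  1.41]
l 1.57 [ 0.94  0.28 -0.69  1.67  0.18  1.26  1.78]
l 1.96 [ 1.31  0.52 -1.3   1.65  0.51  1.37  1.89]
l 2.36 [ 1.31  0.52 -1.3   1.65  0.51  1.37  2.29]
l 2.75 [-0.65  0.44  1.37  1.76 -0.44  1.31 -2.71]
```

View pics/wrist0.png

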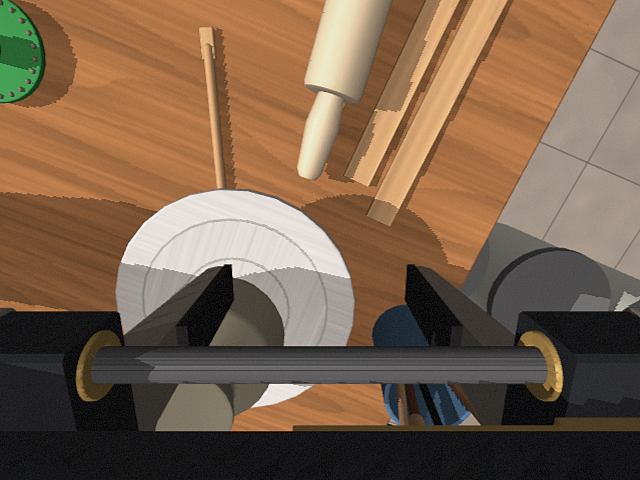

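```bash
cat > s2.py <<'E'
from h import *
import pickle
out=pickle.load(open('fit0.pkl','rb'))
def look(names,tag):
    robot.hold(0.3)
    c=viewer.camera_info('wrist'); im=viewer.read_camera('wrist'); c=viewer.camera_info('wrist')
    cv2.imwrite(f'pics/{tag}.png',im[:,:,::-1])
    for n in names:
        g=out.get(('scene',n)) or out.get(('top',n)); best=None
        ss=viewer.silhouettes(n,'wrist')
        for s in ss:
            m=s['mask']
            if m.sum()<50: continue
            w=ray(np.argwhere(m).mean(0)[::-1],20 if M[n][1]==0 else 50,c); d=np.hypot(*(w-np.r_[g[:2],0])[:2])
            if d<60 and (best is None or d<best[0]): best=(d,s)
        if best is None: print(n,'MISS',len(ss)); continue
        r=fit(n,best[1]['mask'],c,g); out[tag,n]=r
        print(tag,n,len(ss),round(best[1]['confidence'],2),np.round(r,3))
print(robot.observe()['t'])
robot.movep((400,-230,360),rv(-np.pi/2)); look([n for n in M if 'jar' not in n],'wl')
robot.movep((410,0,380),rv(-np.pi/2)); robot.movep((410,213,390),rv(-np.pi/2))
print(np.round(robot.observe()['joints'],2))
look([n for n in M if 'jar' in n],'wj')
pickle.dump(out,open('fit1.pkl','wb'))
print(robot.observe()['t'])
E
python3 s2.py
```

```text
1.25
wl lid_large 3 0.9 [571.545 -95.758   0.      0.959]
wl lid_small 1 0.93 [ 436.431 -101.806    0.       0.908]
wl lid_square 1 0.76 [ 426.644 -230.401    1.697    0.97 ]
wl lid_oblong 1 0.74 [ 575.442 -355.526    2.996    0.964]
wl bowl 1 0.85 [ 427.667 -358.864    0.       0.935]
wl kiln_post 1 0.68 [ 575.165 -230.624    1.381    0.87 ]
[ 0.17  0.05 -0.73  1.76  0.03  1.34 -2.14]
wj jar_large 1 0.6 [437.632 137.449   0.      0.919]
wj jar_small 1 0.6 [448.117 283.421   0.      0.944]
wj jar_square 1 0.83 [592.041 293.973   1.314   0.969]
wj jar_oblong 1 0.96 [596.288 140.56    1.273   0.984]
5.8167
```

View pics/wl.png

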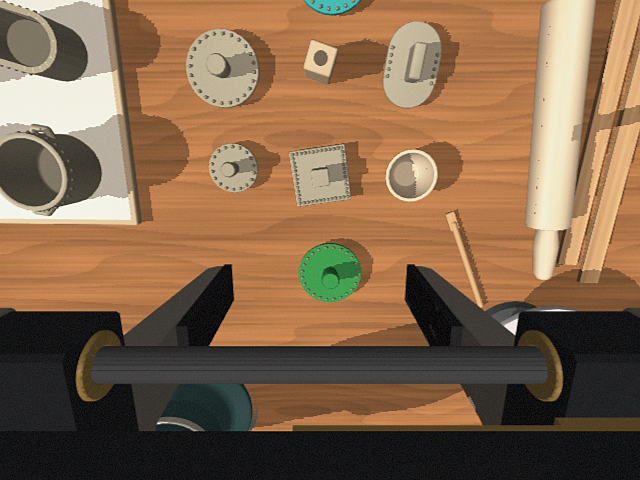

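View pics/wj.png

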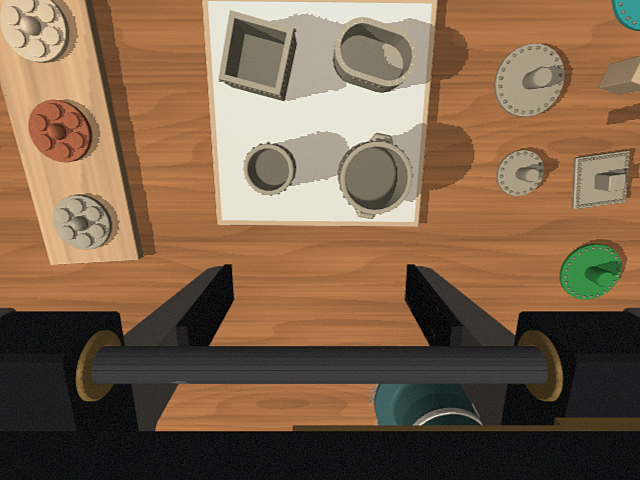

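```bash
cat > s3.py <<'E'
from h import *
import pickle
out=pickle.load(open('fit1.pkl','rb'))
lug=lambda z0,z1:P(rect(16,118),z0,z1)
M['jar_large'][0].append(lug(50,68))
def mouth(n):
    return {'jar_large':circ(42),'jar_small':circ(28.5),'jar_square':rect(66,66),'jar_oblong':stad(94,56)}[n]
def outer(n):
    return {'jar_large':circ(49),'jar_small':circ(35),'jar_square':rect(80,80),'jar_oblong':stad(108,70)}[n]
H={'jar_large':95,'jar_small':81,'jar_square':85,'jar_oblong':73}
for cam in ['wrist','top','scene']:
    im=viewer.read_camera(cam); c=viewer.camera_info(cam); tag={'wrist':'wj'}.get(cam,cam)
    big=cv2.resize(im[:,:,::-1],None,fx=4,fy=4,interpolation=cv2.INTER_CUBIC)
    for n in H:
        if n in('jar_large','jar_small'):
            for s in viewer.silhouettes(n,cam)[:1]:
                r=fit(n,s['mask'],c,out.get((tag,n),out['wj',n]),yawopt=(False if n=='jar_large' else True)); out[tag,n]=r
                print(tag,n,round(s['confidence'],2),np.round(r,3))
        r=out.get((tag,n))
        if r is None: continue
        for o in (mouth(n),outer(n)):
            h=cv2.convexHull(o.astype(np.float32))[:,0]
            q=proj(place(np.c_[h,np.full(len(h),H[n])],r[0],r[1],r[2],0),c)
            cv2.polylines(big,[np.round(((q+.5)*4-.5)*8).astype(np.int32)],True,(0,0,255),1,cv2.LINE_AA,shift=3)
    x0,y0={'wrist':(210,0),'top':(95,150),'scene':(295,80)}[cam]; w,h={'wrist':(230,225),'top':(180,165),'scene':(235,170)}[cam]
    cr=big[y0*4:(y0+h)*4,x0*4:(x0+w)*4]; k=min(800/cr.shape[1],600/cr.shape[0])
    cv2.imwrite(f'pics/ov_{cam}.png',cv2.resize(cr,None,fx=k,fy=k,interpolation=cv2.INTER_AREA))
pickle.dump(out,open('fit2.pkl','wb'))
E
python3 s3.py
```

```text
wj jar_large 0.85 [437.713 137.144   1.392   0.954]
wj jar_small 0.75 [448.459 283.315   0.      0.962]
top jar_large 0.83 [434.791 133.815   1.393   0.964]
top jar_small 0.57 [4.42787e+02 2.43019e+02 0.00000e+00 3.10000e-01]
scene jar_large 0.86 [4.32412e+02 1.38270e+02 3.68000e-01 9.29000e-01]
scene jar_small 0.71 [443.449 284.386   0.      0.932]
```

View pics/ov_wrist.png

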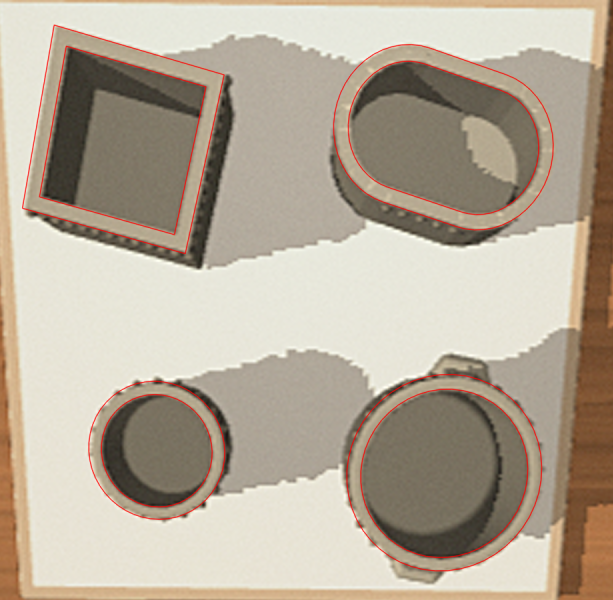

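View pics/ov_top.png

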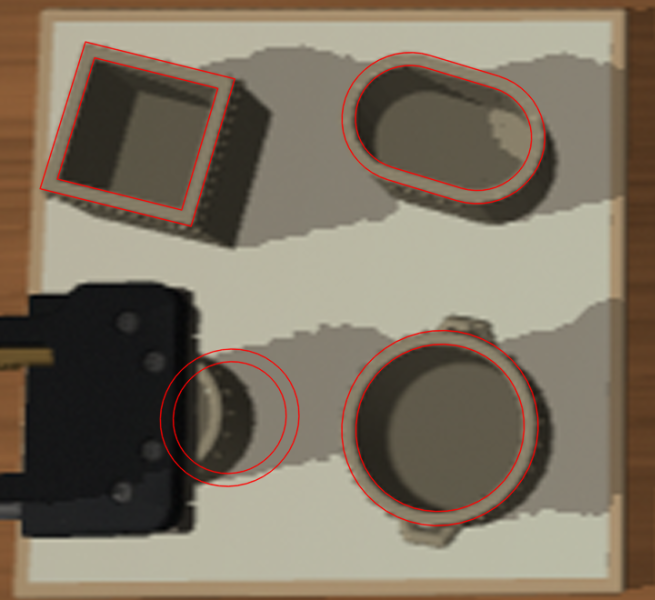

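View pics/ov_scene.png

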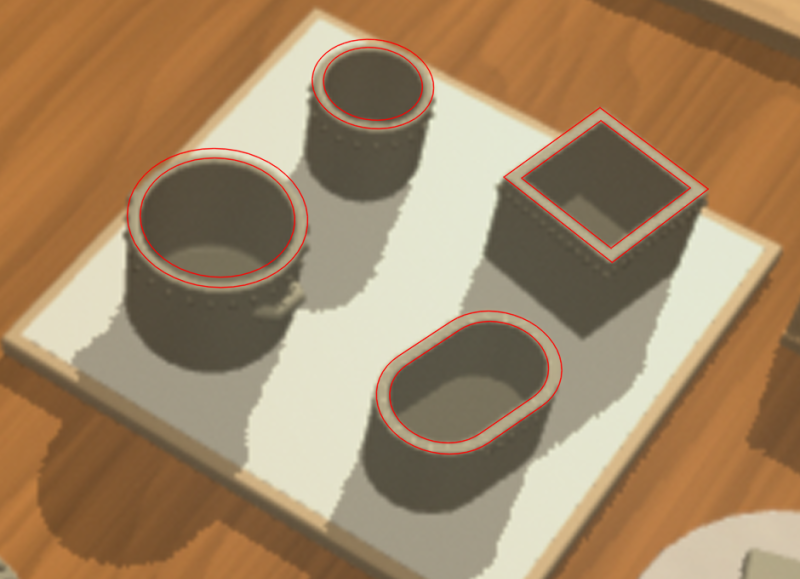

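```bash
cat > pp.py <<'E'
from h import *
L={'large':(569.5,-97.1,0),'small':(435.1,-103.3,0),'square':(424.4,-231.6,.14),'oblong':(574.4,-356.9,2.99-np.pi/2)}
J={'large':(435.0,136.4,0,95),'small':(445.5,283.2,0,81),'square':(590.5,293.0,1.32-np.pi/2,85),'oblong':(594.8,139.0,1.272-np.pi/2,73)}
OP=dict(large=.56,small=.5,square=.55,oblong=.45)
def st(m):
    s=robot.observe(); print(m,'t',round(s['t'],2),'tcp',s['tcp_pos'].round(1),'F',s['contact_force'].round(2),'w',round(s['grip_width']*92,1)); return s
def pick(k):
    x,y,a=L[k]; r=rv(a)
    grip(OP[k],30)
    robot.movep((x,y,150),r); robot.servo_line((x,y,60),200); robot.servo_line((x,y,22),60)
    st('at lid '+k); grip(0.0,30); robot.hold(.2); st('gripped')
    robot.servo_line((x,y,40),50); robot.servo_line((x,y,200),200); robot.hold(.2); st('lifted')
def carry(k):
    x,y,a,_=J[k]; xl,yl,al=L[k]
    robot.movep(((x+xl)/2,(y+yl)/2,205),rv((a+al)/2)); robot.movep((x,y,205),rv(a)); robot.hold(.2); st('over jar')
def lower(k,dx=0,dy=0):
    x,y,a,rim=J[k]; x+=dx;y+=dy; z0=rim+12
    robot.servo_line((x,y,z0+25),120); robot.servo_line((x,y,z0+14),50); robot.hold(.3)
    f0=np.mean([robot.observe()['contact_force'] for _ in range(3)],0); s=st('start descent')
    z=z0+14
    while z>z0-5:
        z-=1; robot.servo_line((x,y,z),25); robot.hold(.03)
        s=robot.observe(); d=s['contact_force']-f0
        if d[2]>2.5: break
    st('contact, expected z %.1f cmd %.1f'%(z0,z)); return s['tcp_pos'][2]-z0, z
def release(k):
    s=robot.observe(); p=s['tcp_pos']
    grip(OP[k]); robot.hold(.2); st('released')
    robot.servo_line((p[0],p[1],p[2]+40),120); robot.servo_line((p[0],p[1],205),250)
E
python3 - <<'E'
from pp import *
robot.movep((410,0,330),rv(-1)); pick('small'); 
im=viewer.read_camera('scene'); cv2.imwrite('pics/g_small.png',im[:,:,::-1])
E
```

```text
at lid small t 10.49 tcp [ 435.1 -103.2   21.9] F [-0.42  0.14  0.41] w 46.0
gripped t 11.21 tcp [ 435.4 -103.4   22.2] F [ 0.29 -0.28  2.53] w 19.7
lifted t 12.87 tcp [ 434.4 -103.1  198.9] F [-0.1   0.02 -0.47] w 20.0
```

View pics/g_small.png

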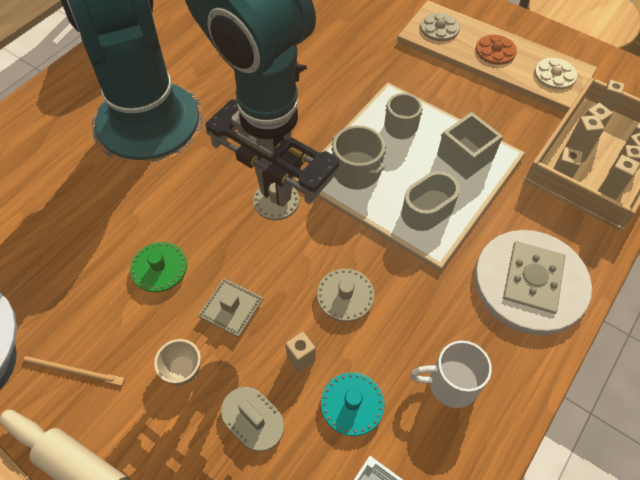

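Run:
```python
from pp import *
carry('small'); print(lower('small'))
im=viewer.read_camera('scene'); cv2.imwrite('pics/p_small.png',cv2.resize(im[60:260,260:520,::-1],None,fx=3,fy=3,interpolation=cv2.INTER_CUBIC))
```

```text
over jar t 14.7 tcp [446.4 281.  205. ] F [-0.56  0.88 -0.48] w 19.8
start descent t 16.24 tcp [445.6 283.3 107.1] F [ 0.4   0.23 -0.42] w 20.1
contact, expected z 93.0 cmd 92.0 t 20.49 tcp [445.8 283.4  93.1] F [-1.36 -1.75  9.34] w 20.0
(np.float64(0.0895181454798859), 92)
```

View pics/p_small.png

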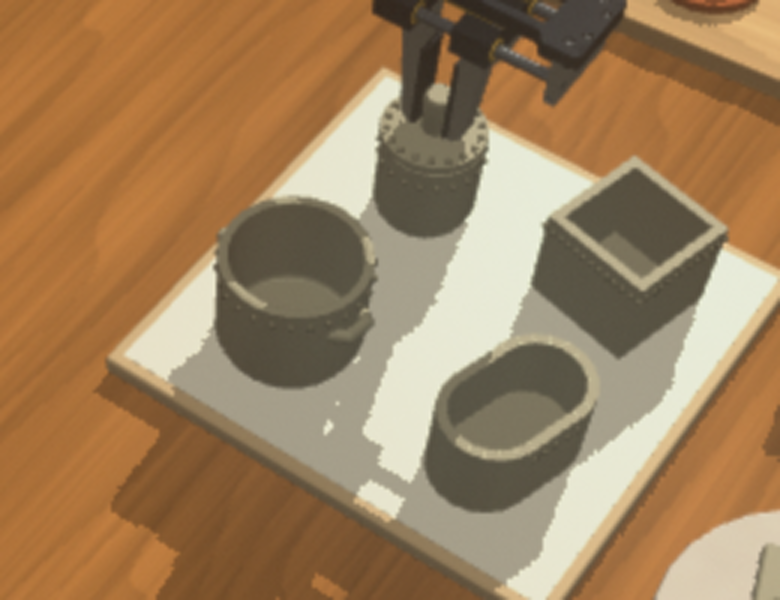

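Run:
```python
from pp import *
release('small')
robot.movep((500,30,215),rv(0)); pick('large')
im=viewer.read_camera('top'); c=viewer.camera_info('top'); cv2.imwrite('pics/t1.png',cv2.resize(im[140:330,90:340,::-1],None,fx=3,fy=3,interpolation=cv2.INTER_CUBIC))
for n,z in (('jar_small',15),('lid_small',71)):
    for s in viewer.silhouettes(n,'top'):
        m=s['mask'];print(n,s['confidence'],np.argwhere(m).mean(0)[::-1],m.sum(), fit(n,m,c,(445,283),z))
```

```text
released t 21.3 tcp [445.5 283.2  92. ] F [-0.77 -0.04  0.62] w 46.3
at lid large t 25.62 tcp [569.6 -97.   22. ] F [-0.53  0.22  1.06] w 51.4
gripped t 26.32 tcp [569.8 -97.2  22.3] F [-1.29 -0.54  3.  ] w 25.6
lifted t 27.98 tcp [568.8 -97.  198.7] F [-0.38  0.13 -2.19] w 26.0
jar_small 0.72 [156.80706522 267.11413043] 368 (np.float64(438.61460876464844), np.float64(255.57022857666016), 0, np.float64(0.2457018861625772))
jar_small 0.72 [138.36608941 189.74305276] 2483 (np.float64(445.0), np.float64(283.0), 0, np.float64(-0.0))
jar_small 0.39 [218.42170989 187.48895293] 2082 (np.float64(445.0), np.float64(283.0), 0, np.float64(-0.0))
lid_small 0.91 [135.98531811 263.88091354] 1226 (np.float64(443.9967397451401), np.float64(280.99602580070496), 0, np.float64(0.9452822892498066))
```

View pics/t1.png

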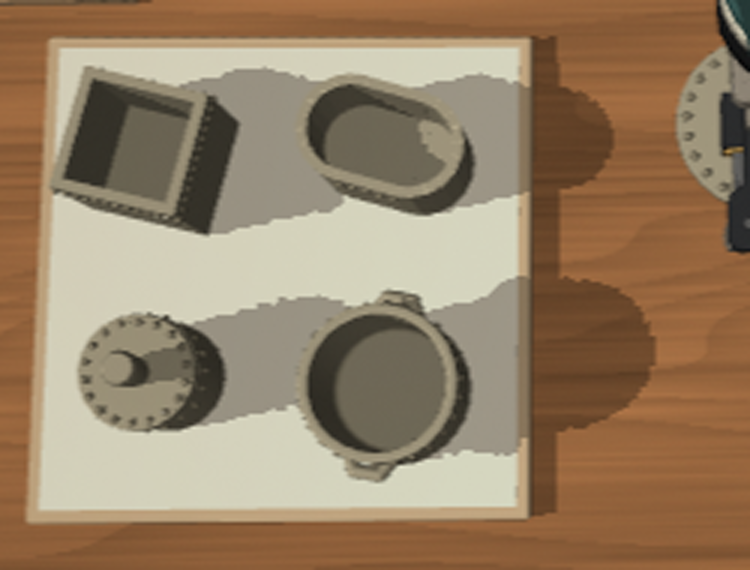

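Run:
```python
from pp import *
carry('large'); e,z=lower('large'); print(e)
im=viewer.read_camera('scene'); cv2.imwrite('pics/p_large.png',cv2.resize(im[60:260,260:520,::-1],None,fx=3,fy=3,interpolation=cv2.INTER_CUBIC))
if abs(e)<2.5:
    release('large')
    robot.movep((500,0,215),rv(0.1)); pick('square')
    im=viewer.read_camera('top'); cv2.imwrite('pics/t2.png',cv2.resize(im[140:330,90:340,::-1],None,fx=3,fy=3,interpolation=cv2.INTER_CUBIC))
```

```text
over jar t 29.53 tcp [435.8 135.2 204.8] F [-0.68 -0.04 -2.42] w 26.0
start descent t 30.96 tcp [435.1 136.5 121.2] F [ 0.7   0.04 -2.21] w 26.2
contact, expected z 107.0 cmd 107.0 t 34.92 tcp [435.2 136.5 107.2] F [-0.11 -0.84  1.49] w 26.2
0.23486218329587416
released t 35.73 tcp [435.  136.4 107. ] F [-0.75  0.54 -0.18] w 51.5
at lid square t 39.84 tcp [ 424.5 -231.5   22. ] F [ 0.26 -0.63  0.58] w 50.1
gripped t 40.56 tcp [ 424.6 -231.7   22.2] F [-0.4   0.33  3.85] w 24.0
lifted t 42.22 tcp [ 423.8 -231.2  198.9] F [-0.38 -0.05 -1.51] w 23.9
```

```bash
python3 -c "
import cv2,os
a=cv2.imread('pics/p_large.png');cv2.imwrite('pics/v2.png',a)"
```

```text
(no output)
```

View pics/t2.png

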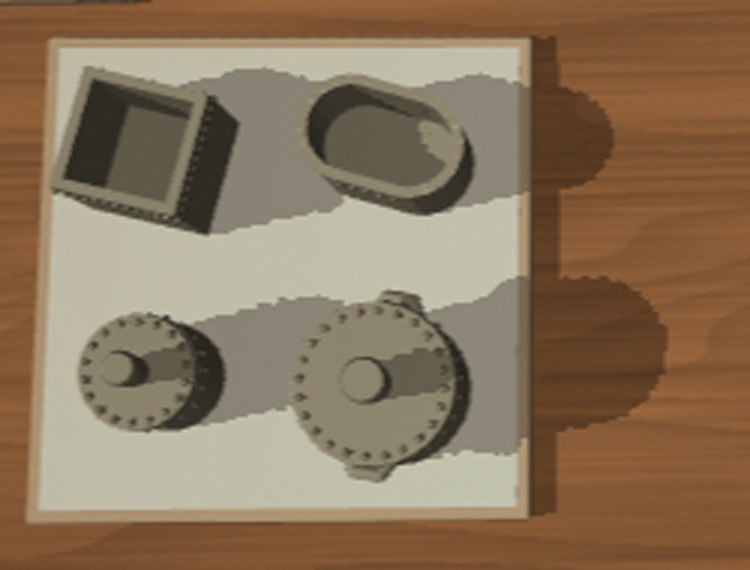

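View pics/p_large.png

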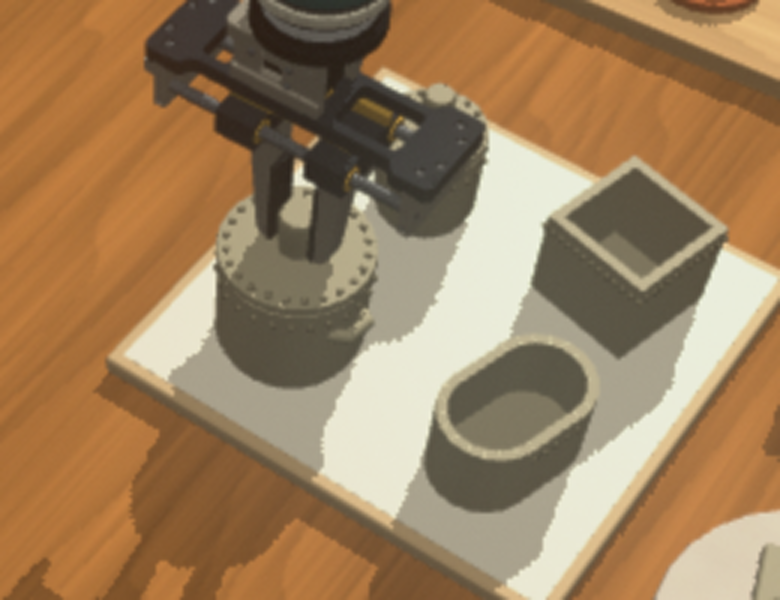

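Run:
```python
from pp import *
carry('square'); e,z=lower('square'); print(e)
im=viewer.read_camera('scene'); cv2.imwrite('pics/p_sq.png',cv2.resize(im[60:260,260:520,::-1],None,fx=3,fy=3,interpolation=cv2.INTER_CUBIC))
if abs(e)<2.5:
    release('square')
    robot.movep((560,0,215),rv(0.6)); pick('oblong')
    im=viewer.read_camera('top'); cv2.imwrite('pics/t3.png',cv2.resize(im[140:330,90:340,::-1],None,fx=3,fy=3,interpolation=cv2.INTER_CUBIC))
```

```text
over jar t 44.6 tcp [591.2 290.9 205.3] F [ 0.91 -0.97 -1.81] w 23.7
start descent t 46.11 tcp [590.6 293.1 111.2] F [ 0.19 -0.41 -2.4 ] w 23.7
contact, expected z 97.0 cmd 97.0 t 50.08 tcp [590.8 293.2  97.3] F [-0.03 -0.05  0.9 ] w 23.9
0.30875457747167445
released t 50.89 tcp [590.5 293.   97. ] F [-0.55 -0.26  0.29] w 50.5
at lid oblong t 56.02 tcp [ 574.6 -356.8   22.1] F [0.1  0.06 0.33] w 41.8
gripped t 56.73 tcp [ 574.5 -357.    22.3] F [-0.35 -0.16  3.06] w 16.1
lifted t 58.38 tcp [ 573.8 -356.7  198.5] F [ 0.51 -0.38 -2.78] w 16.1
```

View pics/p_sq.png

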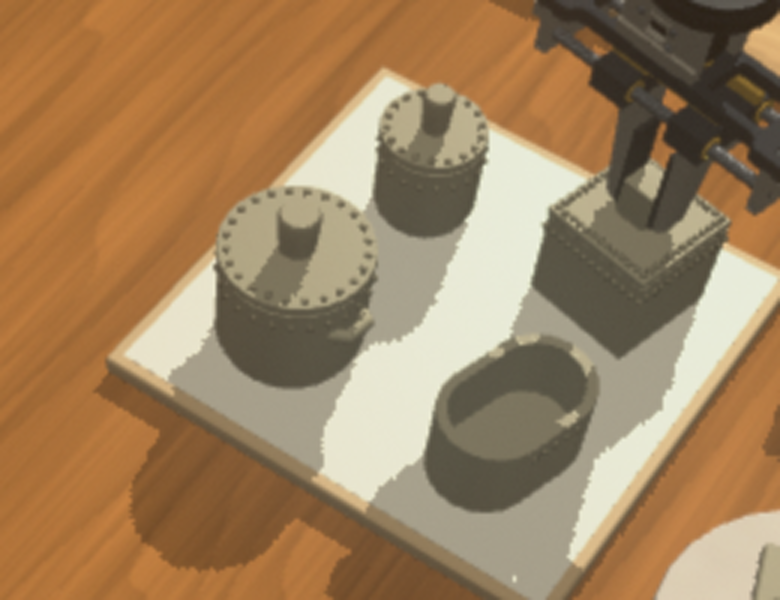

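```bash
ls pics/t3.png
```

```text
pics/t3.png
```

Run:
```python
from pp import *
carry('oblong'); e,z=lower('oblong'); print(e)
if abs(e)<2.5:
    release('oblong')
    robot.movep((410,-60,300),rv(-.3)); robot.hold(.5); st('end')
    im=viewer.read_camera('top'); cv2.imwrite('pics/t4.png',cv2.resize(im[110:360,90:510,::-1],None,fx=1.9,fy=1.9,interpolation=cv2.INTER_CUBIC))
im=viewer.read_camera('scene'); cv2.imwrite('pics/s4.png',cv2.resize(im[60:260,260:520,::-1],None,fx=3,fy=3,interpolation=cv2.INTER_CUBIC))
```

```text
over jar t 60.81 tcp [595.2 137.3 204.8] F [-0.25 -0.56 -1.93] w 16.0
start descent t 62.42 tcp [594.9 139.   99.2] F [-0.61  0.31 -1.89] w 15.8
contact, expected z 85.0 cmd 85.0 t 66.38 tcp [595.  139.1  85.4] F [-0.48 -0.35  3.45] w 15.7
0.43150996926510743
released t 67.13 tcp [594.8 139.   85. ] F [1.1  0.48 0.02] w 41.5
end t 69.69 tcp [410.1 -59.9 299.9] F [-0.92  0.02  0.13] w 41.4
```

View pics/s4.png

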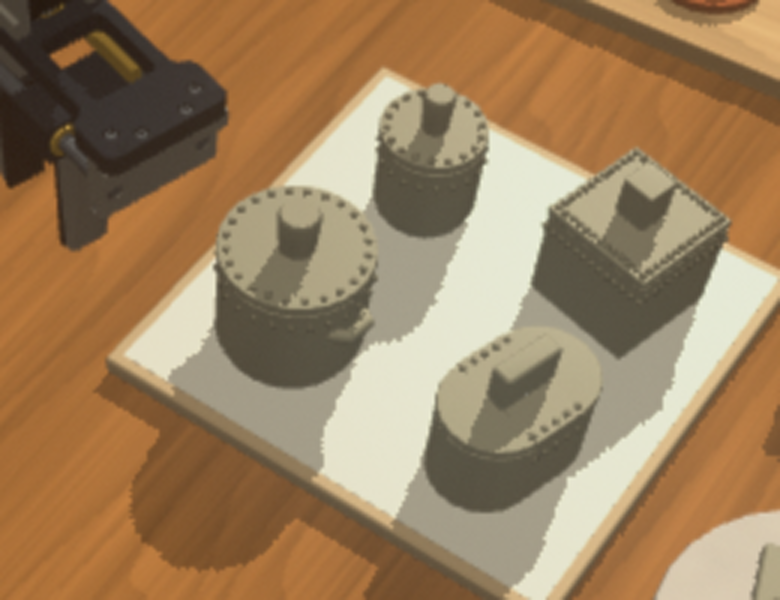

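View pics/t4.png

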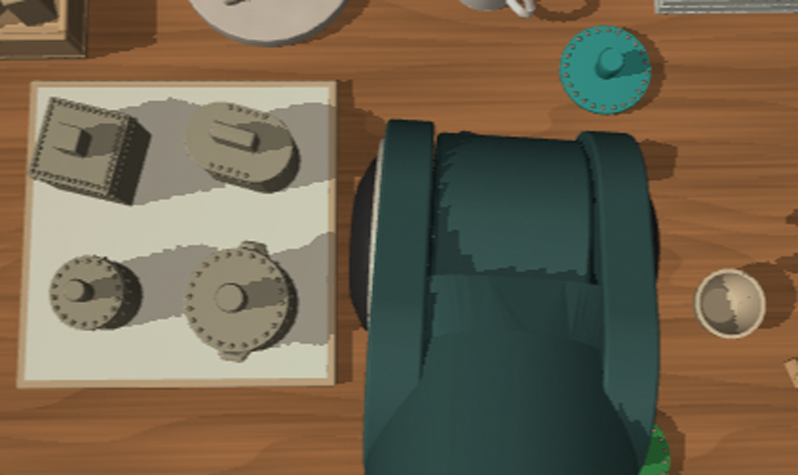

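Run:
```python
from pp import *
from pp import L as _
J2={'lid_large':85,'lid_small':71,'lid_square':75,'lid_oblong':63}
im=viewer.read_camera('scene');cv2.imwrite('pics/s5.png',im[:,:,::-1])
for cam in('top','scene'):
    if cam=='top': viewer.read_camera(cam)
    c=viewer.camera_info(cam)
    for n in list(J2)+['bowl','kiln_post']:
        g=J[n[4:]] if n in J2 else {'bowl':(426.8,-361),'kiln_post':(574,-232)}[n]
        rs=[fit(n,s['mask'],c,g,J2.get(n,0)) for s in viewer.silhouettes(n,cam) if s['mask'].sum()>300]
        if rs: print(cam,n,np.round(max(rs,key=lambda r:r[3]),2),g[:2])
```

```text
top lid_large [433.75 134.95   0.     0.95] (435.0, 136.4)
top lid_small [443.84 281.57   0.     0.92] (445.5, 283.2)
top lid_square [589.42 291.67   1.34   0.94] (590.5, 293.0)
top lid_oblong [593.96 138.13   1.28   0.96] (594.8, 139.0)
top bowl [ 426.12 -360.61    0.      0.96] (426.8, -361)
top kiln_post [ 574. -232.    0.   -0.] (574, -232)
scene lid_large [433.   136.2    0.     0.93] (435.0, 136.4)
scene lid_small [443.41 285.09   0.     0.88] (445.5, 283.2)
scene lid_square [588.59 293.67   1.35   0.95] (590.5, 293.0)
scene lid_oblong [592.9  140.57   1.27   0.93] (594.8, 139.0)
scene bowl [ 427.28 -361.38    0.      0.95] (426.8, -361)
scene kiln_post [ 572.33 -231.71    1.2     0.94] (574, -232)
```

View pics/s5.png

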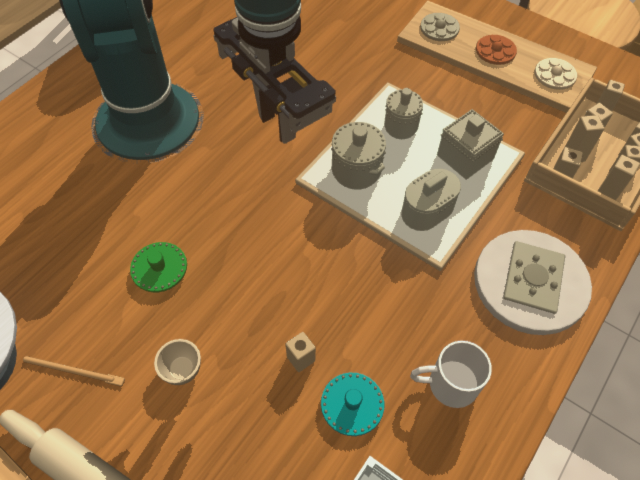

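All four lids lie flat on their jars in the scene picture: large at (358,150), small (404,108), square (471,138) and oblong (432,192). The bowl (178,361) and the post (300,350) are where they started.

```bash
python3 -c "
from cell import robot
robot.job_done(); print(robot.observe()['t'])"
```

```text
the job is handed in; nothing more can be done
the job is handed in; nothing more can be done
```

I set all four lids on their own jars, gripping each by its knob, and handed the job in at about 70 s of the 115 s allowed. No verdict was reported.

- **Seating:** I lowered each lid until it touched, and it touched within 0.5 mm of its computed seated height. I let go only then. In the last pictures all four lie flat on their rims.
- **Centring:** The last top and scene camera fits put every lid within about 2.5 mm of where I aimed it. That is about the calibration error.
- **Bowl and post:** The bowl's last fits agree with its start within about 2 mm. The post's last scene fit matches its start within 1 mm, though its yaw fit was ambiguous. In the last top picture the arm hid the post, so only the scene camera checked it.
- **Not measured:** I did not re-measure the jars after the placings. I judged from the pictures that they had not moved.

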